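# Release a gear arbor from its quick-change spindle

## Robot

A 6-joint arm with a two-finger parallel gripper is mounted at the origin on the work surface. World frame = base frame: x ahead of the robot, y to its left, z up, the work surface at z = 0. Lengths are in m, angles in rad, forces in N, time in s.
With the tool pointing down it reaches from about 0.25 to 0.725 m from the base axis. Payload 4 kg.
Tool frame: the origin (TCP) lies on the centre line of the jaws, within the pads' length; the fingertips stand 17 mm ahead of it and the grasp point (between the pads) lies 2 mm behind it; z points along the fingers, y is the line along which they close (so a half turn about z gives the same grasp; the last joint's range is limited). The gripper opens to 85 mm and grips with 20 to 120 N. Pads are 22 mm wide; open, the fingers measure 114 mm over their backs; the gripper's body (76 mm by 85 mm) begins 54 mm behind the grasp point. The pads swing forward as they close: fully open they stand 13 mm farther back than shut.
Start: joints at [1.259, 0.241, 0.005, 1.335, 0, 1.571], TCP at [0.153, 0.476, 0.248] pointing down, gripper open.
Joint ranges: [-2.72, 2.72], [-1.05, 1.87], [-1.09, 1.28], [-1.99, 2.15], [-1.42, 1.44], [-3.14, 3.14]. Speed limits (rad/s): [2.79, 2.79, 3.14, 3.14, 3.14, 3.14].

## Interface

Orientations are given as a unit quaternion [x, y, z, w].
In Python, from workcell import bot, camera, get_calibration gives the robot as it stands.
- The arm moves only by the tool apply_moves, never from a script. Its argument "steps" is a list of rows, each a list of 3 entries, a list of its own where there are three numbers: the shift along the tool's x, y, z as a fraction of full scale, then the turn, a rotation vector about the tool's x, y, z as a fraction of full scale, then the opening, from 0 (shut) to 1 (fully open). A call has exactly 8 rows; each row shifts and turns the commanded pose from where the row before left it, along the tool's axes as they then stand; what a row does not reach is not made up. Full scale, the value 1, is 20 cm for a shift and pi rad for a turn. A row lasts 1/12 s, in which the tool goes at most 41.7 mm and 7.16 degrees, less where a joint would pass 70% of its speed; a pose out of reach is approached as far as the arm can. A call with a number of a shift or a turn outside -1 to 1 is refused whole. A call with a gripper value outside its range is refused whole. The fingers move at their own pace and stop on an object; the grip force is fixed at half the most. Time passes only in rows, so rows that do not move let the fingers close, or fill a call up. It gives the time, the measured TCP pose, the force, the opening and the grip force at its end, in the units of the state.
- bot.get_obs(): the state, without advancing time (a new reading comes with each control period).
- camera(name): name is "side" or "top"; returns (picture, depth): 400x640x3 uint8, red, green, blue; 400x640 float32, m along the optical axis (not along the pixel's ray), 0 where there is no reading.
- get_calibration(name): a dict with "fov_y" (degrees; the focal length in pixels is half the picture's height over the tangent of half this angle, whatever the lens; pixels are square), "cx", "cy" (the principal point, pixels), "rvec" (rotation vector, rad) and "tvec" (3), from world to camera coordinates, as OpenCV has them. Camera axes: x right, y down, z forward; pixel columns grow to the right and rows downward; lengths in m; the calibration is good to about 2 mm. A picture is of the moment at which its call begins. get_calibration takes no time and is no camera call.
- bot.job_done(): hands the job in; it is judged then, once.
The state is a dict: "clock": time; "joint_pos": joint angles; "joint_vel": joint speeds; "tau": joint torques, N m; "eef_pos": TCP position; "tool_rot": TCP orientation; "ft_force": force on the tool from outside, world axes, zero at the start; "ft_torque": the same for the moment, N m; "grip_width": finger opening in m; "grasp_force": force on a finger pad.
Only numpy, scipy, OpenCV 4.12 (cv2) and the standard library are available. Lean on these libraries where they do the work, as an engineer would, in place of code of your own. Each camera call takes 0.05 s, during which the arm holds its last target. There are 200 camera calls.

## Task

The gear on the spindle has been measured. Pull the spindle's sprung collar back towards its housing until it catches and stays back, which unlocks the arbor carrying the gear; then draw the arbor straight out of the spindle and lay it down flat inside the empty tray, without letting it drop. Leave the other things on the bench where they are.

Things in the scene. Friction and masses are not known exactly. Their poses are not given: they have to be found in the camera images.
- spindle_mouth (a point): Centre of the mouth of the spindle's bore (23.5 mm diameter), on the spindle axis, 75 mm above the bench; fixed during a run. x is level and points straight out of the spindle, the way the arbor comes out; z is up. The bore lies in a steel nose, 34 mm in diameter, that stands out 63 mm from the white housing.
- housing_top (a point): Centre of the top of the spindle's white housing: 75 mm long, 82 mm wide, top 102 mm above the bench; its middle is 100 mm behind the mouth. Same axes as spindle_mouth. Its grey foot plate, 150 x 100 mm and 14 mm high, reaches forward to below the mouth.
- collar_face (a point): Centre of the front face of the dark steel collar that slides on the nose; axes as spindle_mouth. Ribbed barrel 54 mm in diameter; at its front a flange 72 mm in diameter, 8 mm thick, its front face 4 mm behind the mouth when home. The flange reaches 36 mm from the axis, the arbor before it only 13 mm: fingertips can push or hook the bare face above or beside the arbor.
- collar (a joint): How far the collar is pulled back (towards the housing, -x of spindle_mouth), m: 0 home, 0.014 against its stop. Its spring pulls it home with 3 N there, 6 N fully back. While it is home a lock pin inside holds the arbor. Pulled back 11 mm or more, the pin drops out of the arbor's groove: the collar then catches and stays back at about 8 to 10 mm when let go, and the arbor is free to be drawn out.
- arbor_grip (a point): Middle of the arbor's grip, on its axis: smooth steel, 26 mm diameter, 45 mm long. x runs along the arbor to the gear; it may be turned anyhow about x. Loose, 0.15 to 0.3 kg. Behind the grip its shank, 22 mm diameter, 40 mm long, fits loosely in the bore. This point is about 23 mm in front of the mouth when home; beyond 63 mm the shank is clear of the bore.
- gear (a point): Centre of the brass gear on the arbor, 50 mm in diameter, 10 mm thick, 27 mm in front of arbor_grip. The balance point of the arbor lies a few mm from arbor_grip.
- arbor_tail (a point): Centre of the shank's rear end face, 62 mm behind arbor_grip.
- arbor_nose (a point): Outer end of the nut beyond the gear, 40 mm in front of arbor_grip.
- tray_in (a point): Centre of the inner floor of the open aluminium tray, 210 x 150 mm outside (x is its long side, z up), 24 mm high, walls and floor 4 to 5 mm thick; fixed during a run.
- test_block: Steel disc, 60 mm in diameter, 14 mm high, lying on the bench; origin at the centre of its underside. To be left alone.
- spare_gear: Loose brass gear lying flat, 54 mm in diameter, 16 mm high with its hub; origin at the centre of its underside. To be left alone.
- loupe: Grey eyepiece loupe, 42 mm in diameter, 40 mm high, standing; origin at the centre of its underside. To be left alone.
Not all that is in view belongs to the job. Of the things that look like the part that bears arbor_grip, the largest one is meant.

How it is judged:
By the outcome, as a careful person would: the job done as asked, in the order asked, and still so for the second after the job is handed in, with the robot touching nothing.
It also fails if it takes over 58 s, if anything falls off the work surface, if the arm or the gripper's body presses on something with over 40 N, if the wrist force passes 120 N, or if a joint passes its speed limit or range.

## Working session

There is one attempt and no reset: what is moved stays moved. The work goes in short steps, Python scripts to look and compute and a tool call to move; the robot and the scene stay as the last step left them, time stands still between calls to the robot, and variables do not carry over. Pictures are saved under pics/ and viewed, at most 11 in all, crops included, and the job is handed in when it is done.

Besides the shell and the picture viewer there is one more tool, called as a command line: name --argument value ..., lists and objects as JSON in quotes. apply_moves: Moves the arm, as the interface text tells. Its arguments: {"type":"object","properties":{"steps":{"type":"array"}},"required":["steps"]}

```bash
mkdir -p pics
cat > h.py <<'E'
import numpy as np, cv2
from workcell import bot, camera, get_calibration
from scipy.spatial.transform import Rotation as R
def cal(n):
    c=get_calibration(n); f=200/np.tan(np.radians(c["fov_y"])/2)
    return f,c["cx"],c["cy"],R.from_rotvec(np.ravel(c["rvec"])).as_matrix(),np.ravel(c["tvec"]),c
def cloud(n,d):
    f,cx,cy,M,t,_=cal(n); v,u=np.mgrid[:400,:640]
    P=np.stack([(u-cx)/f*d,(v-cy)/f*d,d],-1)
    return (P-t)@M
def proj(n,p):
    f,cx,cy,M,t,_=cal(n); q=M@np.array(p)+t; return q[:2]/q[2]*f+[cx,cy]
def snap(n,tag):
    a,d=camera(n); cv2.imwrite(f"pics/{tag}.png",cv2.cvtColor(a,cv2.COLOR_RGB2BGR)); np.save(f"pics/{tag}.npy",d); return a,d
E
python3 - <<'E'
from h import *
for n in("top","side"): snap(n,n+"0"); print(n,get_calibration(n))
o=bot.get_obs();print(o)
E
```

```text
top {'fov_y': 48.18162851685381, 'cx': 314.82491831412244, 'cy': 192.8709698700451, 'rvec': array([ 2.15192151, -2.12400413,  0.11561533]), 'tvec': array([0.02785043, 0.59670395, 0.98991254])}
side {'fov_y': 54.27714710021246, 'cx': 321.30144084127227, 'cy': 208.19653123543637, 'rvec': array([ 2.12912234, -0.25678978,  0.10751021]), 'tvec': array([-0.55078492,  0.18686324,  0.77091705])}
{'clock': 0.1, 'joint_pos': array([ 1.25899986e+00,  2.41366507e-01,  3.91915579e-03,  1.33521578e+00,
       -1.53828191e-05,  1.57082420e+00]), 'joint_vel': array([ 7.89511051e-04, -1.20187062e-03,  2.65336769e-03,  3.48783273e-04,
        3.88278920e-05,  2.94638500e-04]), 'tau': array([-1.36803137e-03, -3.73137939e+01,  2.53010577e+01,  1.08832918e-02,
       -1.00620246e-04, -7.12976004e-06]), 'eef_pos': array([0.15323185, 0.47540407, 0.24751051]), 'tool_rot': array([ 1.55281194e-01,  9.87869870e-01, -9.23278915e-04, -1.37316098e-04]), 'ft_force': array([-0.08240051, -0.88443208,  0.07107478]), 'ft_torque': array([0.02197369, 0.00652106, 0.02007029]), 'grasp_force': 0.0, 'grip_width': 0.08543363089902477}
```

View pics/top0.png

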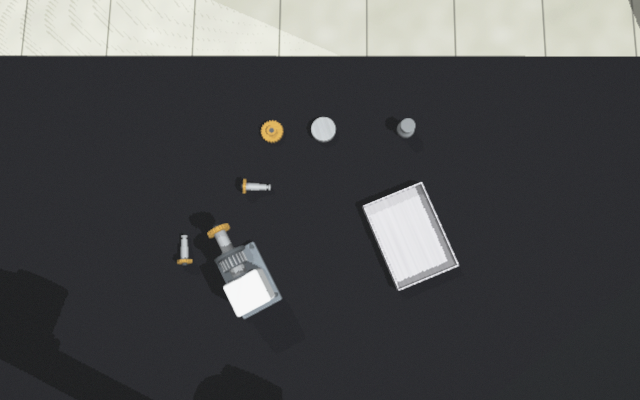

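View pics/side0.png

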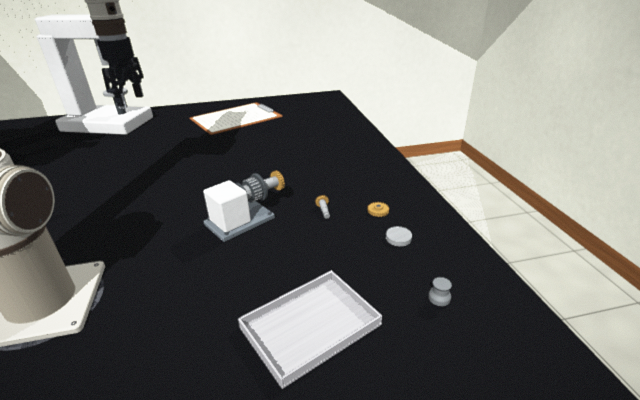

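Run:
```python
from h import *
d=np.load("pics/top0.npy");im=cv2.imread("pics/top0.png")
P=cloud("top",d)
c=cv2.resize(im[210:330,170:300],None,fx=5,fy=5,interpolation=cv2.INTER_CUBIC)[:600]
cv2.imwrite("pics/c0.png",c)
print("edge",P[250,250],P[380,320])
# housing top
m=(abs(P[...,2]-.102)<.004)&(d>0)
m[:,300:]=0
r=cv2.minAreaRect(P[m][:,:2].astype(np.float32));print("housing",m.sum(),r)
b=np.argwhere(m).mean(0);print(b)
# tray
g=im.min(2)>120; g=g&(P[...,2]<.05)&(P[...,2]>-.01); g[:170]=0;g[:,:350]=0;g[:,470:]=0
print("tray",cv2.minAreaRect(P[g][:,:2].astype(np.float32)),np.percentile(P[g][:,2],[5,50,95]))
hsv=cv2.cvtColor(im,cv2.COLOR_BGR2HSV)
g=(hsv[...,0]>10)&(hsv[...,0]<30)&(hsv[...,1]>110)&(hsv[...,2]>80);g[:60]=0
n,l,s,ce=cv2.connectedComponentsWithStats(g.astype(np.uint8))
for i in range(1,n):
  if s[i,4]>20: q=P[l==i]; print(ce[i],s[i,4],q.mean(0),q.min(0),q.max(0))
# high stuff
m=(P[...,2]>.06)&(P[...,2]<.2)&(d>0)
n,l,s,ce=cv2.connectedComponentsWithStats(m.astype(np.uint8))
for i in range(1,n):
  if s[i,4]>20: q=P[l==i]; print("high",ce[i],s[i],q.mean(0),q.min(0),q.max(0))
```

```text
edge [0.46371338 0.18604501 0.01246203] [0.17421496 0.01870359 0.00113054]
housing 1508 ((0.40084007382392883, 0.19055606424808502), (0.13365252315998077, 0.0806853249669075), 28.337574005126953)
[287.64124668 243.6505305 ]
tray ((0.5029127597808838, -0.18847227096557617), (0.21510076522827148, 0.15840299427509308), 22.882770538330078) [0.0005549  0.00415905 0.02340945]
[271.6278481 130.9443038] 395 [0.74971514 0.14301431 0.01452772] [ 0.4568432   0.00605594 -0.0041418 ] [0.78278439 0.17263344 1.06208084]
[243.81818182 185.75      ] 44 [0.61359417 0.20380103 0.02454523] [ 0.59911137  0.20003521 -0.00189479] [0.63167873 0.20984076 0.03365104]
[217.67567568 229.35810811] 148 [0.50731481 0.24736681 0.08054244] [ 0.49064001  0.22506621 -0.00207483] [0.52433859 0.282203   0.09785946]
[184.46969697 260.84848485] 66 [0.43646505 0.33606405 0.02187748] [ 0.43076406  0.32174466 -0.00246998] [0.44094402 0.36037804 0.03479148]
high [239.14768264 274.717989  ] [ 207  223   66   94 2546] [0.41107021 0.19345702 0.09593487] [0.3246005  0.12548904 0.06046752] [0.52228579 0.27143198 0.11287705]
```

View pics/c0.png

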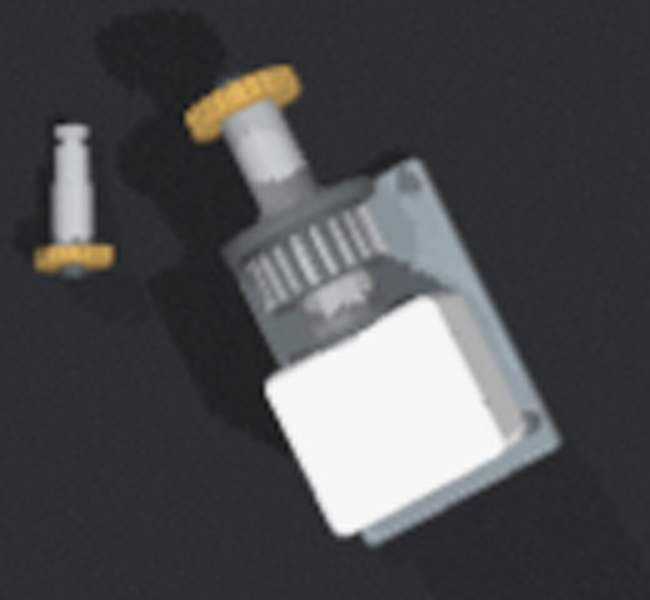

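```bash
cat >> h.py <<'E'
def tool(): 
    o=bot.get_obs(); return o,R.from_quat(o["tool_rot"])
E
python3 - <<'E'
from h import *
d=np.load("pics/top0.npy");im=cv2.imread("pics/top0.png");P=cloud("top",d)
hsv=cv2.cvtColor(im,cv2.COLOR_BGR2HSV)
m=(im.min(2)>200);m[:,290:]=0;m[:255]=0
q=P[m];z=np.median(q[:,2]);q=q[abs(q[:,2]-z)<.006]
r=cv2.minAreaRect(q[:,:2].astype(np.float32));print("white",len(q),z,r)
# side-independent check: grip ridge
a=np.radians(28.3);u=np.array([np.cos(a),np.sin(a)]);n=np.array([-u[1],u[0]])
hc=np.array(r[0]);Q=P[(P[...,2]>.05)&(P[...,2]<.2)&(d>0)]
s=(Q[:,:2]-hc)@u;t=(Q[:,:2]-hc)@n
for k in np.arange(.02,.18,.006):
  w=(s>k)&(s<k+.006)
  if w.sum()>2: print("%.3f n%d t %.4f..%.4f mid %.4f zmax %.4f tz %.4f"%(k,w.sum(),t[w].min(),t[w].max(),(t[w].min()+t[w].max())/2,Q[w,2].max(),t[w][np.argsort(Q[w,2])[-5:]].mean()))
g=P[(P[...,2]>-.02)&(P[...,2]<.02)&(d>0)&(np.arange(640)[None]<350)&(np.arange(400)[:,None]>100)];print("bench",np.median(g[:,2]))
E
```

```text
white 1294 0.10133883489627893 ((0.373297780752182, 0.17547661066055298), (0.07188580930233002, 0.08034277707338333), 29.291799545288086)
0.020 n122 t -0.0404..0.0415 mid 0.0005 zmax 0.1052 tz 0.0088
0.026 n118 t -0.0404..0.0420 mid 0.0008 zmax 0.1064 tz 0.0027
0.032 n110 t -0.0397..0.0389 mid -0.0004 zmax 0.1060 tz 0.0085
0.038 n67 t -0.0360..0.0356 mid -0.0002 zmax 0.1085 tz 0.0019
0.044 n46 t -0.0155..0.0170 mid 0.0008 zmax 0.0934 tz 0.0034
0.050 n42 t -0.0154..0.0169 mid 0.0007 zmax 0.0938 tz -0.0001
0.056 n48 t -0.0158..0.0277 mid 0.0060 zmax 0.0948 tz -0.0010
0.062 n84 t -0.0271..0.0283 mid 0.0006 zmax 0.1036 tz 0.0017
0.068 n75 t -0.0275..0.0268 mid -0.0003 zmax 0.1053 tz 0.0050
0.074 n74 t -0.0278..0.0276 mid -0.0001 zmax 0.1047 tz -0.0012
0.080 n73 t -0.0269..0.0280 mid 0.0006 zmax 0.1048 tz 0.0007
0.086 n98 t -0.0340..0.0353 mid 0.0006 zmax 0.1115 tz -0.0025
0.092 n87 t -0.0342..0.0336 mid -0.0003 zmax 0.1129 tz -0.0059
0.098 n23 t -0.0155..0.0150 mid -0.0003 zmax 0.1050 tz 0.0006
0.104 n33 t -0.0116..0.0135 mid 0.0009 zmax 0.0881 tz -0.0035
0.110 n32 t -0.0116..0.0139 mid 0.0011 zmax 0.0894 tz -0.0015
0.116 n31 t -0.0115..0.0137 mid 0.0011 zmax 0.0875 tz 0.0008
0.122 n34 t -0.0109..0.0149 mid 0.0020 zmax 0.0879 tz 0.0026
0.128 n31 t -0.0111..0.0139 mid 0.0014 zmax 0.0873 tz -0.0017
0.134 n34 t -0.0113..0.0136 mid 0.0011 zmax 0.0889 tz -0.0003
0.140 n31 t -0.0112..0.0123 mid 0.0005 zmax 0.0866 tz -0.0002
0.146 n90 t -0.0240..0.0263 mid 0.0012 zmax 0.0976 tz 0.0027
0.152 n61 t -0.0229..0.0259 mid 0.0015 zmax 0.0979 tz -0.0002
0.158 n11 t -0.0074..0.0158 mid 0.0042 zmax 0.0950 tz 0.0059
0.164 n6 t -0.0038..0.0067 mid 0.0014 zmax 0.0799 tz 0.0013
bench -0.00036062884814684517
```

apply_moves --steps '[[[0, 0, 0], [0, 0, -0.037], 0.6], [[0, 0, 0], [0, 0, -0.037], 0.6], [[0, 0, 0], [0, 0, -0.037], 0.6], [[0, 0, 0], [0, 0, -0.037], 0.6], [[0, 0, 0], [0, 0, -0.037], 0.6], [[0, 0, 0], [0, 0, -0.037], 0.6], [[0, 0, 0], [0, 0, -0.037], 0.6], [[0, 0, 0], [0, 0, 0], 0.6]]'

```text
clock: 0.77
eef_pos: [0.1533, 0.4756, 0.2478]
tool_rot: [-0.249, 0.968, -0.001, -0.0]
ft_force: [0.1, 0.3, -0.6]
grip_width: 0.0512
grasp_force: 0.0
```

```bash
cat >> h.py <<'E'
def go(p,yaw,tilt=0):
    "remaining shift (fractions of 0.2 m, tool axes) and turn (fractions of pi) to TCP p, tool x at yaw deg"
    o,T=tool(); G=R.from_euler("z",yaw,degrees=True)*R.from_euler("x",180,degrees=True)*R.from_euler("y",tilt,degrees=True)
    print("pos",o["eef_pos"].round(4),"w",round(o["grip_width"],4),"F",o["ft_force"].round(1),"j",o["joint_pos"].round(2),"t",o["clock"])
    print("shift",(T.inv().apply(np.array(p)-o["eef_pos"])/.2).round(4),"turn",((T.inv()*G).as_rotvec()/np.pi).round(4))
E
python3 -c "
from h import *
go([.4785,.2332,.2],208.7)"
```

```text
pos [0.1533 0.4756 0.2478] w 0.0512 F [ 0.1  0.3 -0.6] j [ 1.26  0.24  0.    1.34 -0.    0.76] t 0.7667
shift [-0.8394 -1.8459  0.2398] turn [-0.0003 -0.0003  0.0009]
```

apply_moves --steps '[[[-0.06, -0.13, 0], [0, 0, 0], 0.6], [[-0.06, -0.13, 0], [0, 0, 0], 0.6], [[-0.06, -0.13, 0], [0, 0, 0], 0.6], [[-0.06, -0.13, 0], [0, 0, 0], 0.6], [[-0.06, -0.13, 0], [0, 0, 0], 0.6], [[-0.06, -0.13, 0], [0, 0, 0], 0.6], [[-0.06, -0.13, 0], [0, 0, 0], 0.6], [[-0.06, -0.13, 0], [0, 0, 0], 0.6]]'

```text
clock: 1.43
eef_pos: [0.3384, 0.3386, 0.2481]
tool_rot: [-0.247, 0.969, -0.0, -0.0]
ft_force: [0.1, 0.7, 0.8]
grip_width: 0.0514
grasp_force: 0.0
```

apply_moves --steps '[[[-0.06, -0.13, 0], [0, 0, 0], 0.6], [[-0.06, -0.13, 0], [0, 0, 0], 0.6], [[-0.06, -0.13, 0], [0, 0, 0], 0.6], [[-0.06, -0.13, 0.04], [0, 0, 0], 0.6], [[-0.06, -0.13, 0.1], [0, 0, 0], 0.6], [[-0.06, -0.13, 0.1], [0, 0, 0], 0.6], [[0, 0, 0], [0, 0, 0], 0.6], [[0, 0, 0], [0, 0, 0], 0.6]]'

```text
clock: 2.1
eef_pos: [0.4755, 0.236, 0.1984]
tool_rot: [-0.246, 0.969, -0.0, -0.002]
ft_force: [0.9, -0.1, -0.5]
grip_width: 0.0517
grasp_force: 0.0
```

```bash
python3 -c "
from h import *
go([.4785,.2332,.081],208.7)"
```

```text
pos [0.4755 0.236  0.1984] w 0.0517 F [ 0.9 -0.1 -0.5] j [ 0.46  0.33 -0.    1.24  0.   -0.04] t 2.1
shift [-0.0088 -0.0198  0.5869] turn [ 0.0001 -0.0014 -0.0014]
```

apply_moves --steps '[[[-0.009, -0.02, 0], [0, 0, 0], 0.5], [[0, 0, 0.06], [0, 0, 0], 0.5], [[0, 0, 0.1], [0, 0, 0], 0.5], [[0, 0, 0.1], [0, 0, 0], 0.5], [[0, 0, 0.08], [0, 0, 0], 0.5], [[0, 0, 0.04], [0, 0, 0], 0.5], [[0, 0, 0], [0, 0, 0], 0.5], [[0, 0, 0], [0, 0, 0], 0.5]]'

```text
clock: 2.77
eef_pos: [0.4792, 0.2357, 0.1251]
tool_rot: [-0.249, 0.969, 0.0, 0.0]
ft_force: [0.0, -0.7, -0.1]
grip_width: 0.0428
grasp_force: 0.0
```

```bash
python3 -c "
from h import *
go([.4785,.2332,.081],208.7)
a=cv2.cvtColor(camera('side')[0],4);b=cv2.cvtColor(camera('top')[0],4)
cv2.imwrite('pics/c1.png',np.hstack([cv2.resize(a[110:250,190:300],None,fx=4,fy=4),cv2.resize(b[200:340,170:250],None,fx=4,fy=4)]))
"
```

```text
pos [0.4792 0.2357 0.1251] w 0.0428 F [ 0.  -0.7 -0.1] j [ 0.46  0.39 -0.12  1.06  0.   -0.05] t 2.7667
shift [ 0.0094 -0.0091  0.2206] turn [0.     0.0003 0.0005]
```

View pics/c1.png

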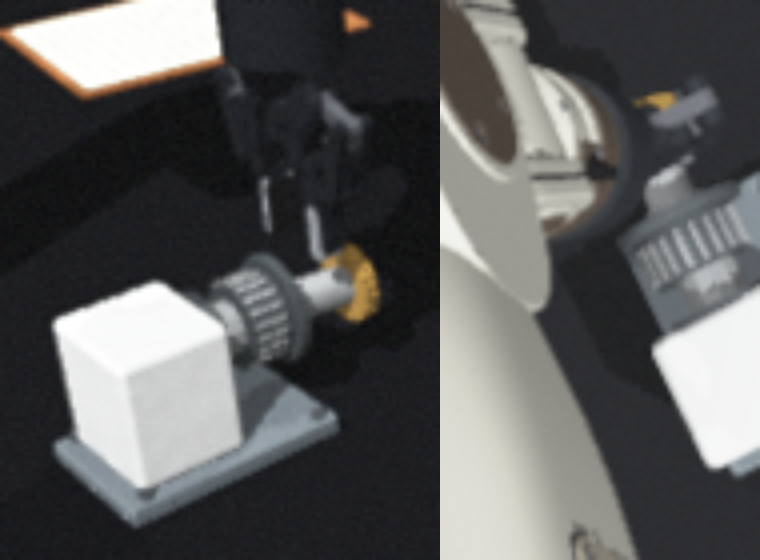

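apply_moves --steps '[[[0.009, -0.009, 0], [0, 0, 0], 0.5], [[0, 0, 0.04], [0, 0, 0], 0.5], [[0, 0, 0.04], [0, 0, 0], 0.5], [[0, 0, 0.04], [0, 0, 0], 0.5], [[0, 0, 0.04], [0, 0, 0], 0.5], [[0, 0, 0.04], [0, 0, 0], 0.5], [[0, 0, 0.02], [0, 0, 0], 0.5], [[0, 0, 0], [0, 0, 0], 0.5]]'

```text
clock: 3.53
eef_pos: [0.4776, 0.232, 0.0786]
tool_rot: [-0.248, 0.969, -0.0, -0.002]
ft_force: [0.5, 0.8, -0.1]
grip_width: 0.0427
grasp_force: 0.0
```

```bash
python3 -c "
from h import *
go([.4785,.2332,.081],208.7)"
```

```text
pos [0.4776 0.232  0.0786] w 0.0427 F [ 0.5  0.8 -0.1] j [ 0.45  0.44 -0.18  0.95  0.   -0.05] t 3.5333
shift [-0.007   0.0029 -0.0121] turn [ 0.0001 -0.001   0.0003]
```

apply_moves --steps '[[[0.015, 0, -0.005], [0, 0, 0], 0.5], [[0.015, 0, -0.005], [0, 0, 0], 0.5], [[0.015, 0, 0], [0, 0, 0], 0.5], [[0.015, 0, 0], [0, 0, 0], 0.5], [[0.015, 0, 0], [0, 0, 0], 0.5], [[0.01, 0, 0], [0, 0, 0], 0.5], [[0, 0, 0], [0, 0, 0], 0.5], [[0, 0, 0], [0, 0, 0], 0.5]]'

```text
clock: 4.2
eef_pos: [0.4646, 0.2248, 0.0829]
tool_rot: [-0.248, 0.969, 0.0, 0.001]
ft_force: [2.1, 1.9, -1.0]
grip_width: 0.0427
grasp_force: 2.0
```

```bash
python3 -c "
from h import *
go([.4785,.2332,.081],208.7)"
```

```text
pos [0.4646 0.2248 0.0829] w 0.0427 F [ 2.1  1.9 -1. ] j [ 0.45  0.4  -0.22  0.94  0.   -0.05] t 4.2
shift [-0.0811  0.0033  0.0097] turn [-0.      0.0008  0.0003]
```

apply_moves --steps '[[[0.01, 0, 0], [0, 0, 0], 0.5], [[0.01, 0, 0], [0, 0, 0], 0.5], [[0.01, 0, 0], [0, 0, 0], 0.5], [[0.01, 0, 0], [0, 0, 0], 0.5], [[0.005, 0, 0], [0, 0, 0], 0.5], [[0, 0, 0], [0, 0, 0], 0.5], [[0, 0, 0], [0, 0, 0], 0.5], [[0, 0, 0], [0, 0, 0], 0.5]]'

```text
clock: 4.87
eef_pos: [0.457, 0.2207, 0.0829]
tool_rot: [-0.248, 0.969, 0.0, 0.001]
ft_force: [4.9, 2.6, -1.0]
grip_width: 0.0425
grasp_force: 3.0
```

apply_moves --steps '[[[0.005, 0, 0], [0, 0, 0], 0.5], [[0.005, 0, 0], [0, 0, 0], 0.5], [[0, 0, 0], [0, 0, 0], 0.5], [[0, 0, 0], [0, 0, 0], 0.5], [[0, 0, 0], [0, 0, 0], 0.5], [[0, 0, 0], [0, 0, 0], 0.5], [[0, 0, 0], [0, 0, 0], 0.5], [[0, 0, 0], [0, 0, 0], 0.5]]'

```text
clock: 5.53
eef_pos: [0.4556, 0.2199, 0.0829]
tool_rot: [-0.248, 0.969, 0.001, 0.002]
ft_force: [6.1, 3.7, -0.8]
grip_width: 0.0428
grasp_force: 3.5
```

apply_moves --steps '[[[0.005, 0, 0], [0, 0, 0], 0.5], [[0.005, 0, 0], [0, 0, 0], 0.5], [[0.005, 0, 0], [0, 0, 0], 0.5], [[0, 0, 0], [0, 0, 0], 0.5], [[0, 0, 0], [0, 0, 0], 0.5], [[0, 0, 0], [0, 0, 0], 0.5], [[0, 0, 0], [0, 0, 0], 0.5], [[0, 0, 0], [0, 0, 0], 0.5]]'

```text
clock: 6.2
eef_pos: [0.4555, 0.2199, 0.0831]
tool_rot: [-0.248, 0.969, 0.001, 0.004]
ft_force: [11.9, 7.2, -8.1]
grip_width: 0.0426
grasp_force: 7.0
```

apply_moves --steps '[[[-0.015, 0, 0], [0, 0, 0], 0.5], [[-0.02, 0, 0], [0, 0, 0], 0.5], [[-0.03, 0, 0], [0, 0, 0], 0.5], [[-0.03, 0, 0], [0, 0, 0], 0.5], [[-0.03, 0, 0], [0, 0, 0], 0.5], [[-0.025, 0, 0], [0, 0, 0], 0.5], [[0, 0, 0], [0, 0, 0], 0.5], [[0, 0, 0], [0, 0, 0], 0.5]]'

```text
clock: 6.87
eef_pos: [0.4773, 0.2318, 0.0819]
tool_rot: [-0.248, 0.969, -0.0, -0.001]
ft_force: [-0.2, 0.0, -1.4]
grip_width: 0.0425
grasp_force: 0.0
```

```bash
python3 -c "
from h import *
go([.4804,.2342,.082],208.7)
a=cv2.cvtColor(camera('side')[0],4);b=cv2.cvtColor(camera('top')[0],4)
cv2.imwrite('pics/c2.png',np.hstack([cv2.resize(a[110:250,190:300],None,fx=4,fy=4),cv2.resize(b[200:340,170:250],None,fx=4,fy=4)]))
"
```

```text
pos [0.4773 0.2318 0.0819] w 0.0425 F [-0.2  0.  -1.4] j [ 0.45  0.43 -0.18  0.96 -0.   -0.05] t 6.8667
shift [-0.0191  0.0029 -0.0007] turn [-0.     -0.0005  0.0003]
```

View pics/c2.png

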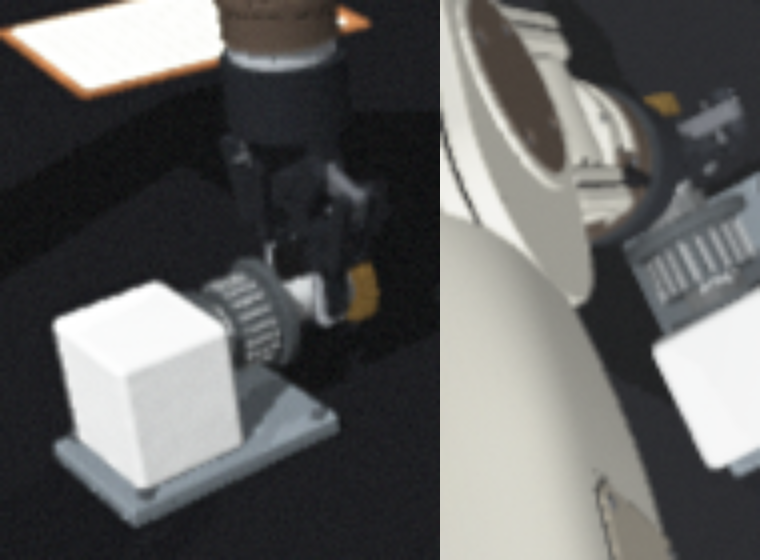

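apply_moves --steps '[[[-0.018, 0.002, 0], [0, 0, 0], 0.5], [[0, 0, 0], [0, 0, 0], 0.4], [[0, 0, 0], [0, 0, 0], 0.34], [[0, 0, 0], [0, 0, 0], 0.3], [[0, 0, 0], [0, 0, 0], 0.26], [[0, 0, 0], [0, 0, 0], 0.2], [[0, 0, 0], [0, 0, 0], 0.1], [[0, 0, 0], [0, 0, 0], 0.0]]'

```text
clock: 7.63
eef_pos: [0.4807, 0.2345, 0.0826]
tool_rot: [-0.248, 0.969, 0.0, 0.0]
ft_force: [-0.5, 2.4, 2.2]
grip_width: 0.0239
grasp_force: 58.6
```

```bash
python3 -c "
from h import *
go([.4804,.2342,.082],208.7);print(bot.get_obs()['grasp_force'],bot.get_obs()['ft_torque'])"
```

```text
pos [0.4807 0.2345 0.0826] w 0.0239 F [-0.5  2.4  2.2] j [ 0.45  0.44 -0.17  0.96  0.   -0.05] t 7.6333
shift [ 0.0021 -0.0005  0.0031] turn [0.0002 0.0002 0.0004]
58.60220789909363 [ 0.39250816  0.21733412 -0.09352769]
```

apply_moves --steps '[[[-0.01, 0, 0], [0, 0, 0], 0], [[-0.02, 0, 0], [0, 0, 0], 0], [[-0.02, 0, 0], [0, 0, 0], 0], [[-0.02, 0, 0], [0, 0, 0], 0], [[-0.02, 0, 0], [0, 0, 0], 0], [[-0.01, 0, 0], [0, 0, 0], 0], [[0, 0, 0], [0, 0, 0], 0], [[0, 0, 0], [0, 0, 0], 0]]'

```text
clock: 8.3
eef_pos: [0.482, 0.2351, 0.0807]
tool_rot: [-0.248, 0.969, -0.004, -0.018]
ft_force: [-36.4, -18.3, 35.3]
grip_width: 0.0238
grasp_force: 62.1
```

apply_moves --steps '[[[0.02, 0, 0], [0, 0, 0], 0], [[0.02, 0, 0], [0, 0, 0], 0], [[0.02, 0, 0], [0, 0, 0], 0], [[0.02, 0, 0], [0, 0, 0], 0], [[0.015, 0, 0], [0, 0, 0], 0], [[0, 0, 0], [0, 0, 0], 0], [[0, 0, 0], [0, 0, 0], 0], [[0, 0, 0], [0, 0, 0], 0]]'

```text
clock: 8.97
eef_pos: [0.4814, 0.2345, 0.0824]
tool_rot: [-0.248, 0.969, -0.0, -0.0]
ft_force: [-4.1, 0.3, 6.1]
grip_width: 0.0239
grasp_force: 58.9
```

```bash
python3 -c "
from h import *
go([.4804,.2342,.082],208.7);print(bot.get_obs()['grasp_force'],bot.get_obs()['ft_torque'])
a,d=camera('side');a=cv2.cvtColor(a,4)
cv2.imwrite('pics/c3.png',cv2.resize(a[140:230,205:305],None,fx=6,fy=6,interpolation=2))
# flange/barrel position along axis from side depth
u=np.array([np.cos(np.radians(28.7)),np.sin(np.radians(28.7))]);n=np.array([-u[1],u[0]]);mo=np.array([.4609,.2236])
def prof(P,d):
  s=(P[...,:2]-mo)@u;t=(P[...,:2]-mo)@n
  r=np.hypot(t,P[...,2]-.075)
  for k in np.arange(-.04,.02,.004):
    w=(d>0)&(s>k)&(s<=k+.004)&(r<.05)&(P[...,2]>.06)
    print(round(k,3),w.sum(),r[w].max().round(4) if w.any() else 0, (w&(r>.031)).sum())
prof(cloud('side',d),d);print()
d0=np.load('pics/side0.npy');prof(cloud('side',d0),d0)
"
```

```text
pos [0.4814 0.2345 0.0824] w 0.0239 F [-4.1  0.3  6.1] j [ 0.45  0.44 -0.17  0.96  0.   -0.05] t 8.9667
shift [0.005  0.0009 0.002 ] turn [ 0.     -0.0002  0.0003]
58.89885485172272 [ 0.09469129  0.71360478 -0.04934828]
-0.04 32 0.0287 0
-0.036 35 0.0297 0
-0.032 32 0.0291 0
-0.028 28 0.0295 0
-0.024 50 0.0371 10
-0.02 71 0.037 50
-0.016 30 0.0364 30
-0.012 1 0.0331 1
-0.008 0 0 0
-0.004 7 0.0169 0
-0.0 9 0.0161 0
0.004 11 0.0147 0
0.008 59 0.0489 30
0.012 79 0.0499 27
0.016 44 0.0427 10

-0.04 65 0.0321 1
-0.036 32 0.0298 0
-0.032 25 0.0295 0
-0.028 39 0.0319 1
-0.024 29 0.0298 0
-0.02 28 0.0294 0
-0.016 51 0.037 16
-0.012 72 0.0369 49
-0.008 30 0.0371 30
-0.004 1 0.033 1
-0.0 0 0 0
0.004 0 0 0
0.008 12 0.0136 0
0.012 14 0.0149 0
0.016 13 0.0158 0
```

View pics/c3.png

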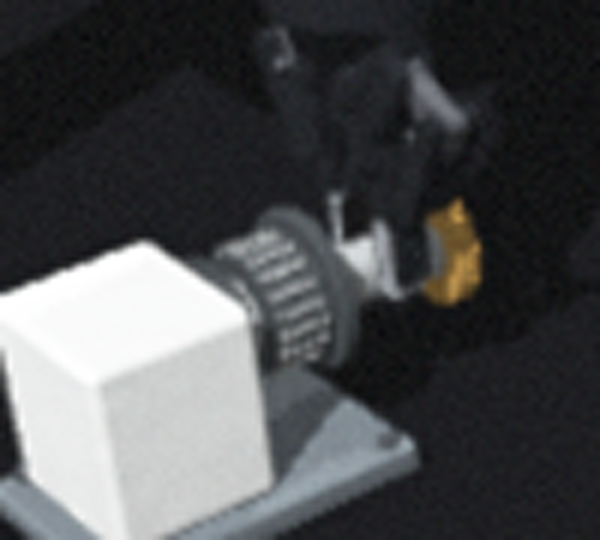

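apply_moves --steps '[[[0, 0, -0.008], [0, 0, 0], 0], [[0, 0, -0.008], [0, 0, 0], 0], [[0, 0, 0], [0, 0, 0], 0], [[0, 0, 0], [0, 0, 0], 0], [[0, 0, 0], [0, 0, 0], 0], [[0, 0, 0], [0, 0, 0], 0], [[0, 0, 0], [0, 0, 0], 0], [[0, 0, 0], [0, 0, 0], 0]]'

```text
clock: 9.68
eef_pos: [0.4817, 0.2346, 0.0852]
tool_rot: [-0.248, 0.969, -0.0, 0.0]
ft_force: [2.1, 1.2, -9.2]
grip_width: 0.0241
grasp_force: 59.2
```

```bash
cat >> h.py <<'E'
def ax():
    o,T=tool(); A=R.from_euler("z",28.7,degrees=True).inv()
    print("spindle axes: p",(A.apply(o["eef_pos"]-[.4609,.2236,.075])*1e3).round(1),"F",A.apply(o["ft_force"]).round(1),"M",A.apply(o["ft_torque"]).round(2),"grip",round(o["grasp_force"],1),round(o["grip_width"],4),"t",round(o["clock"],2))
    print("turn off deg",(((R.from_euler("z",208.7,degrees=True)*R.from_euler("x",180,degrees=True)).inv()*T).as_rotvec(True)).round(2))
E
python3 -c "
from h import *
ax()"
```

```text
spindle axes: p [23.5 -0.3 10.2] F [ 2.4 -0.  -9.2] M [ 0.12 -1.08 -0.06] grip 59.2 0.0241 t 9.68
turn off deg [ 0.01 -0.   -0.05]
```

apply_moves --steps '[[[0, 0, 0.005], [0, 0, 0], 0], [[-0.01, 0, -0.003], [0, 0, 0], 0], [[-0.01, 0, -0.003], [0, 0, 0], 0], [[-0.01, 0, -0.003], [0, 0, 0], 0], [[-0.01, 0, -0.003], [0, 0, 0], 0], [[0, 0, 0], [0, 0, 0], 0], [[0, 0, 0], [0, 0, 0], 0], [[0, 0, 0], [0, 0, 0], 0]]'

```text
clock: 10.35
eef_pos: [0.4874, 0.238, 0.0861]
tool_rot: [-0.248, 0.969, -0.0, -0.001]
ft_force: [-4.8, -2.6, -11.5]
grip_width: 0.0236
grasp_force: 59.4
```

```bash
python3 -c "
from h import *
ax()"
```

```text
spindle axes: p [30.1 -0.1 11.1] F [ -5.5   0.  -11.5] M [ 0.16  0.7  -0.09] grip 59.4 0.0236 t 10.35
turn off deg [-0.01  0.16 -0.06]
```

apply_moves --steps '[[[-0.01, 0, 0.003], [0, 0, 0], 0], [[-0.01, 0, 0.002], [0, 0, 0], 0], [[-0.01, 0, 0], [0, 0, 0], 0], [[-0.01, 0, 0], [0, 0, 0], 0], [[-0.01, 0, 0], [0, 0, 0], 0], [[-0.01, 0, 0], [0, 0, 0], 0], [[0, 0, 0], [0, 0, 0], 0], [[0, 0, 0], [0, 0, 0], 0]]'

```text
clock: 11.02
eef_pos: [0.5001, 0.2447, 0.0863]
tool_rot: [-0.248, 0.969, 0.0, 0.001]
ft_force: [-0.7, -0.4, -9.8]
grip_width: 0.0236
grasp_force: 59.6
```

```bash
python3 -c "
from h import *
ax()
a,d=camera('side');a=cv2.cvtColor(a,4)
cv2.imwrite('pics/c4.png',cv2.resize(a[140:230,205:305],None,fx=6,fy=6,interpolation=2))"
```

```text
spindle axes: p [44.5 -0.3 11.3] F [-0.8  0.  -9.8] M [ 0.12 -0.1  -0.04] grip 59.6 0.0236 t 11.02
turn off deg [ 0.   -0.13 -0.06]
```

View pics/c4.png

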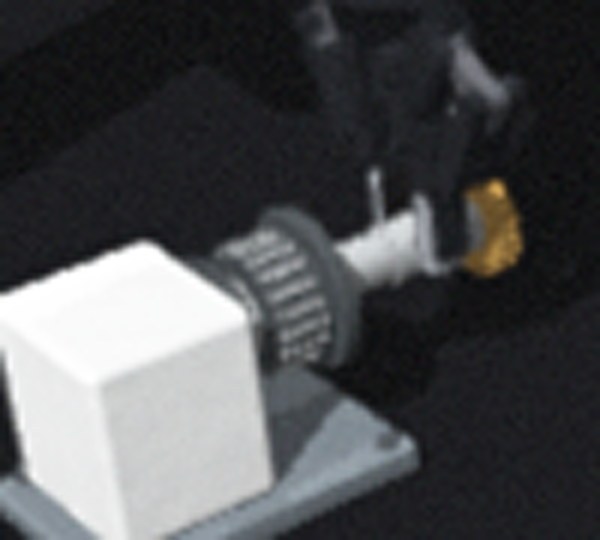

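apply_moves --steps '[[[-0.005, 0, 0.004], [0, 0, 0], 0], [[-0.01, 0, 0.004], [0, 0, 0], 0], [[-0.015, 0, 0], [0, 0, 0], 0], [[-0.015, 0, 0], [0, 0, 0], 0], [[-0.015, 0, 0], [0, 0, 0], 0], [[-0.015, 0, 0], [0, 0, 0], 0], [[0, 0, 0], [0, 0, 0], 0], [[0, 0, 0], [0, 0, 0], 0]]'

```text
clock: 11.73
eef_pos: [0.5136, 0.2521, 0.0849]
tool_rot: [-0.248, 0.969, 0.0, 0.001]
ft_force: [0.6, 0.8, -3.6]
grip_width: 0.0236
grasp_force: 60.2
```

```bash
python3 -c "
from h import *
ax()"
```

```text
spindle axes: p [59.9 -0.3  9.9] F [ 0.9  0.5 -3.6] M [ 0.03 -0.27 -0.  ] grip 60.2 0.0236 t 11.73
turn off deg [ 0.02 -0.16 -0.06]
```

apply_moves --steps '[[[-0.015, 0, 0], [0, 0, 0], 0], [[-0.02, 0, 0], [0, 0, 0], 0], [[-0.025, 0, 0], [0, 0, 0], 0], [[-0.03, 0, 0], [0, 0, 0], 0], [[-0.03, 0, 0], [0, 0, 0], 0], [[-0.03, 0, 0], [0, 0, 0], 0], [[-0.02, 0, 0], [0, 0, 0], 0], [[0, 0, 0], [0, 0, 0], 0]]'

```text
clock: 12.4
eef_pos: [0.5431, 0.2684, 0.0843]
tool_rot: [-0.248, 0.969, 0.0, 0.001]
ft_force: [0.4, -1.3, -2.1]
grip_width: 0.0238
grasp_force: 60.3
```

```bash
python3 -c "
from h import *
ax()
a,d=camera('side');np.save('pics/s5.npy',d);a=cv2.cvtColor(a,4)
cv2.imwrite('pics/c5.png',cv2.resize(a[120:230,205:325],None,fx=5,fy=5,interpolation=2))"
```

```text
spindle axes: p [93.6 -0.2  9.3] F [-0.3 -1.3 -2.1] M [-0.03  0.02 -0.01] grip 60.3 0.0238 t 12.4
turn off deg [ 0.   -0.06 -0.06]
```

View pics/c5.png

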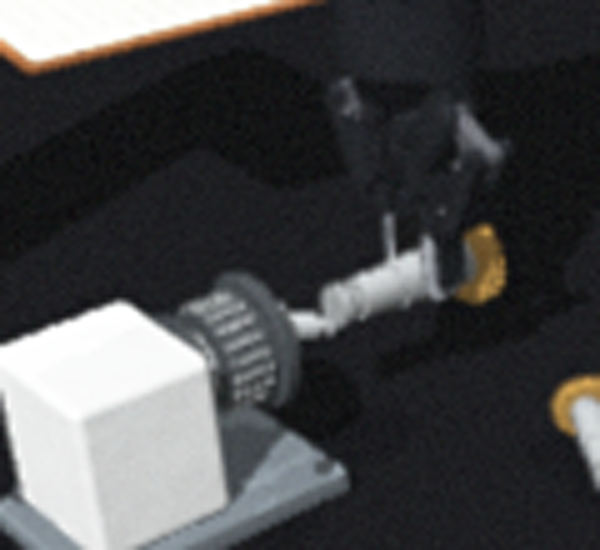

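apply_moves --steps '[[[-0.06, 0, 0], [0, 0, 0], 0], [[-0.04, 0, -0.05], [0, 0, 0], 0], [[0, 0, -0.1], [0, 0, 0], 0], [[0, 0, -0.1], [0, 0, 0], 0], [[0, 0, -0.1], [0, 0, 0], 0], [[0, 0, -0.05], [0, 0, 0], 0], [[0, 0, 0], [0, 0, 0], 0], [[0, 0, 0], [0, 0, 0], 0]]'

```text
clock: 13.12
eef_pos: [0.5596, 0.2774, 0.1644]
tool_rot: [-0.248, 0.969, 0.0, 0.0]
ft_force: [0.2, -0.1, -3.0]
grip_width: 0.0236
grasp_force: 60.3
```

```bash
cat >> h.py <<'E'
def arbor(nm="side"):
    "points seen of the held arbor in tool-aligned axes: f along -tool x, t along tool y, h height over TCP"
    o,T=tool(); a,d=camera(nm); P=cloud(nm,d); L=T.inv().apply((P-o["eef_pos"]).reshape(-1,3)).reshape(P.shape)*1e3
    f,t,h=-L[...,0],L[...,1],-L[...,2]; H=cv2.cvtColor(a,cv2.COLOR_RGB2HSV)
    ok=(d>0)&(abs(t)<35)&(h>-45)&(h<22)
    for k in range(-84,56,7):
        w=ok&(f>k)&(f<=k+7)&(a.max(2)>70)
        if w.sum()>2: print(k,w.sum(),"h %.1f..%.1f t %.1f..%.1f sat %d"%(h[w].min(),h[w].max(),t[w].min(),t[w].max(),H[...,1][w].mean()))
    return a
E
python3 -c "
from h import *
ax();arbor();go([.513,-.184,.15],202.9)"
```

```text
spindle axes: p [112.4  -0.2  89.4] F [ 0.1 -0.2 -3. ] M [0.   0.01 0.03] grip 60.3 0.0236 t 13.12
turn off deg [ 0.   -0.04 -0.05]
-63 44 h -20.2..2.2 t -12.4..10.7 sat 7
-56 8 h -12.2..0.8 t -9.1..1.5 sat 6
-49 32 h -19.9..0.5 t -13.5..7.6 sat 7
-42 18 h -15.7..2.1 t -11.9..-1.1 sat 7
-35 18 h -14.4..0.6 t -12.9..-1.7 sat 7
-28 23 h -20.8..2.5 t -14.4..5.3 sat 7
-21 24 h -21.4..2.0 t -15.4..5.2 sat 7
-14 71 h -18.6..20.7 t -21.2..25.2 sat 13
-7 8 h -18.2..14.7 t -20.6..25.7 sat 13
0 4 h -18.0..-2.3 t -17.3..14.1 sat 16
14 11 h -21.7..-4.7 t -16.0..-9.4 sat 28
21 84 h -35.6..10.9 t -26.5..3.8 sat 139
28 26 h -27.8..11.5 t -26.1..-7.3 sat 147
pos [0.5589 0.2771 0.1633] w 0.0236 F [-0.  -0.7 -3.2] j [ 0.46  0.53  0.21  1.25 -0.   -0.04] t 13.1667
shift [ 1.3102 -1.9108  0.0684] turn [-0.     -0.0005  0.0325]
```

apply_moves --steps '[[[0.05, -0.07, 0], [0, 0, 0], 0], [[0.09, -0.13, 0], [0, 0, 0], 0], [[0.09, -0.13, 0], [0, 0, 0], 0], [[0.09, -0.13, 0], [0, 0, 0], 0], [[0.09, -0.13, 0], [0, 0, 0], 0], [[0.09, -0.13, 0], [0, 0, 0], 0], [[0.09, -0.13, 0], [0, 0, 0], 0], [[0.09, -0.13, 0], [0, 0, 0], 0]]'

```text
clock: 13.83
eef_pos: [0.5329, 0.0386, 0.1624]
tool_rot: [-0.248, 0.969, 0.0, -0.002]
ft_force: [1.0, -0.4, -2.6]
grip_width: 0.0236
grasp_force: 60.3
```

apply_moves --steps '[[[0.09, -0.13, 0], [0, 0, 0], 0], [[0.09, -0.13, 0], [0, 0, 0], 0], [[0.09, -0.13, 0], [0, 0, 0], 0], [[0.09, -0.13, 0], [0, 0, 0], 0], [[0.09, -0.13, 0], [0, 0, 0], 0], [[0.09, -0.13, 0], [0, 0, 0], 0], [[0.05, -0.07, 0], [0, 0, 0.016], 0], [[0, 0, 0], [0, 0, 0.016], 0]]'

```text
clock: 14.5
eef_pos: [0.5112, -0.1692, 0.1624]
tool_rot: [-0.196, 0.981, -0.0, -0.002]
ft_force: [0.9, 0.2, -2.9]
grip_width: 0.0236
grasp_force: 60.3
```

apply_moves --steps '[[[0, 0, 0], [0, 0, 0], 0], [[0, 0, 0], [0, -0.018, 0], 0], [[0, 0, 0], [0, -0.018, 0], 0], [[0, 0, 0], [0, -0.018, 0], 0], [[0, 0, 0], [0, 0, 0], 0], [[0, 0, 0], [0, 0, 0], 0], [[0, 0, 0], [0, 0, 0], 0], [[0, 0, 0], [0, 0, 0], 0]]'

```text
clock: 15.17
eef_pos: [0.5134, -0.1652, 0.1642]
tool_rot: [-0.199, 0.976, 0.017, 0.083]
ft_force: [-0.1, -0.6, -2.2]
grip_width: 0.0237
grasp_force: 60.3
```

```bash
python3 -c "
from h import *
a=arbor();go([.513,-.184,.08],202.9,-10)
b=camera('top')[0]
cv2.imwrite('pics/c6.png',cv2.cvtColor(np.vstack([cv2.resize(a[150:400,200:420],(528,600))[:600]]),4))
d=np.load('pics/top0.npy');P=cloud('top',d)
im=cv2.imread('pics/top0.png')
# tray: floor z and rim corners
for px in [(364,207),(422,184),(458,265),(398,290)]: print(px, P[px[1]-1:px[1]+2,px[0]-1:px[0]+2].reshape(-1,3)[:, :].round(3)[4])
print('floor',np.median(P[215:255,390:425,2]),P[235:240,408:412].mean((0,1)))"
```

```text
-63 83 h -18.7..2.6 t -11.7..11.0 sat 6
-56 32 h -13.6..0.6 t -10.4..4.2 sat 7
-49 71 h -18.4..2.8 t -11.3..9.5 sat 6
-42 57 h -14.3..2.4 t -11.6..8.7 sat 6
-35 52 h -13.7..1.3 t -11.4..7.8 sat 6
-28 69 h -18.5..3.0 t -13.6..10.0 sat 6
-21 64 h -16.1..3.0 t -14.6..6.3 sat 6
-14 132 h -17.1..21.5 t -22.7..18.4 sat 13
-7 9 h -17.7..1.7 t -18.5..12.2 sat 9
14 25 h -19.8..-4.2 t -14.1..-10.4 sat 14
21 106 h -36.9..5.1 t -25.9..3.7 sat 139
28 48 h -25.6..6.6 t -26.6..-13.4 sat 148
pos [ 0.5135 -0.1652  0.1641] w 0.0236 F [ 0.   0.2 -2.5] j [-0.37  0.28 -0.18  0.99  0.12 -0.77] t 15.2167
shift [ 0.1093 -0.0855  0.4082] turn [ 0.0002 -0.0018  0.0009]
(364, 207) [ 0.567 -0.079  0.024]
(422, 184) [ 0.622 -0.214  0.025]
(458, 265) [ 0.437 -0.292  0.023]
(398, 290) [ 0.377 -0.159  0.002]
floor 0.003841208516072471 [ 0.4994891  -0.1868233   0.00365756]
```

View pics/c6.png

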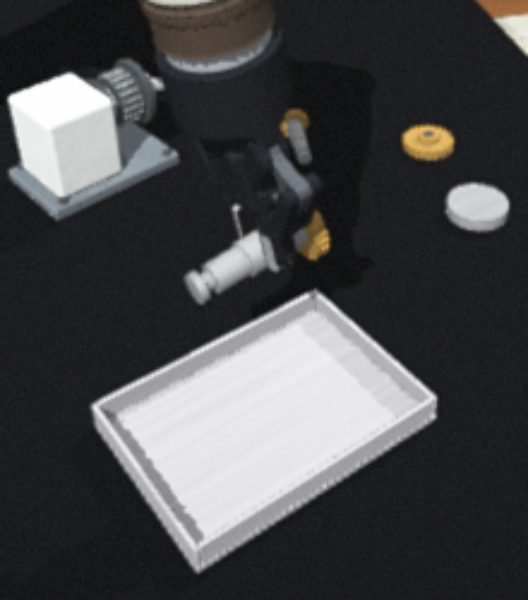

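apply_moves --steps '[[[0.03, -0.085, 0], [0, 0, 0], 0], [[0.01, 0, 0.05], [0, 0, 0], 0], [[0.015, 0, 0.08], [0, 0, 0], 0], [[0.015, 0, 0.08], [0, 0, 0], 0], [[0.015, 0, 0.08], [0, 0, 0], 0], [[0.015, 0, 0.08], [0, 0, 0], 0], [[0.01, 0, 0.04], [0, -0.011, 0], 0], [[0, 0, 0], [0, 0, 0], 0]]'

```text
clock: 15.93
eef_pos: [0.5101, -0.1835, 0.0769]
tool_rot: [-0.198, 0.975, 0.022, 0.097]
ft_force: [-1.3, 0.3, -2.3]
grip_width: 0.0236
grasp_force: 60.3
```

```bash
python3 -c "
from h import *
arbor();go([.513,-.184,.040],202.9,-12)"
```

```text
-63 69 h -19.0..2.7 t -11.6..9.8 sat 6
-56 31 h -13.0..2.3 t -9.8..4.3 sat 6
-49 64 h -18.5..2.4 t -11.3..10.3 sat 6
-42 55 h -13.6..1.3 t -11.0..7.8 sat 6
-35 50 h -17.0..1.9 t -11.4..7.7 sat 6
-28 64 h -19.0..3.3 t -14.0..11.3 sat 6
-21 63 h -18.7..3.6 t -14.4..9.3 sat 6
-14 108 h -17.0..21.8 t -25.7..19.2 sat 12
-7 8 h -16.7..-0.3 t -25.6..12.8 sat 9
0 4 h -11.9..-5.7 t -25.0..-23.1 sat 8
7 3 h -16.3..-12.5 t -18.5..-12.5 sat 10
14 6 h -18.1..-11.4 t -13.5..-11.5 sat 34
21 66 h -36.9..3.2 t -25.5..-2.1 sat 136
28 42 h -25.0..12.8 t -25.9..10.4 sat 124
35 5 h -13.4..-6.6 t -8.5..-7.0 sat 50
pos [ 0.511  -0.1838  0.0783] w 0.0237 F [-0.4  0.1 -2.3] j [-0.42  0.37 -0.31  0.75  0.15 -0.81] t 15.9833
shift [ 0.0295 -0.0053  0.1893] turn [ 0.0009 -0.0027  0.0003]
```

apply_moves --steps '[[[0.005, 0, 0.03], [0, 0, 0], 0], [[0.006, 0, 0.03], [0, 0, 0], 0], [[0.006, 0, 0.03], [0, 0, 0], 0], [[0.006, 0, 0.03], [0, 0, 0], 0], [[0.005, 0, 0.02], [0, 0, 0], 0], [[0.003, 0, 0.015], [0, 0, 0], 0], [[0, 0, 0], [0, 0, 0], 0], [[0, 0, 0], [0, 0, 0], 0]]'

```text
clock: 16.65
eef_pos: [0.5125, -0.1842, 0.048]
tool_rot: [-0.198, 0.975, 0.02, 0.1]
ft_force: [0.4, -0.4, -2.2]
grip_width: 0.0237
grasp_force: 60.3
```

apply_moves --steps '[[[0, 0, 0.005], [0, 0, 0], 0], [[0.001, 0, 0.005], [0, 0, 0], 0], [[0.001, 0, 0.005], [0, 0, 0], 0], [[0.001, 0, 0.005], [0, 0, 0], 0], [[0, 0, 0], [0, 0, 0], 0], [[0, 0, 0], [0, 0, 0], 0], [[0, 0, 0], [0, 0, 0], 0], [[0, 0, 0], [0, 0, 0], 0]]'

```text
clock: 17.32
eef_pos: [0.5128, -0.1842, 0.0442]
tool_rot: [-0.198, 0.975, 0.02, 0.1]
ft_force: [0.3, 0.2, -2.2]
grip_width: 0.0237
grasp_force: 60.3
```

```bash
python3 -c "
from h import *
ax();go([.513,-.184,.036],202.9,-12)"
```

```text
spindle axes: p [-150.3 -382.6  -30.8] F [ 0.3  0.  -2.2] M [-0.01  0.27 -0.  ] grip 60.3 0.0237 t 17.32
turn off deg [  0.59 -11.7    5.68]
pos [ 0.5128 -0.1842  0.0442] w 0.0237 F [ 0.3  0.2 -2.2] j [-0.42  0.42 -0.34  0.66  0.15 -0.81] t 17.3167
shift [0.0071 0.0006 0.0404] turn [ 0.0001 -0.0016  0.0005]
```

apply_moves --steps '[[[0.001, 0, 0.006], [0, 0, 0], 0], [[0.001, 0, 0.006], [0, 0, 0], 0], [[0.001, 0, 0.006], [0, 0, 0], 0], [[0.001, 0, 0.006], [0, 0, 0], 0], [[0, 0, 0], [0, 0, 0], 0], [[0, 0, 0], [0, 0, 0], 0], [[0, 0, 0], [0, 0, 0], 0], [[0, 0, 0], [0, 0, 0], 0]]'

```text
clock: 17.98
eef_pos: [0.513, -0.1841, 0.0393]
tool_rot: [-0.198, 0.975, 0.02, 0.1]
ft_force: [-0.0, 0.4, -2.2]
grip_width: 0.0239
grasp_force: 60.3
```

apply_moves --steps '[[[0, 0, 0.005], [0, 0, 0], 0], [[0.001, 0, 0.005], [0, 0, 0], 0], [[0, 0, 0], [0, 0, 0], 0], [[0, 0, 0], [0, 0, 0], 0], [[0, 0, 0], [0, 0, 0], 0], [[0, 0, 0], [0, 0, 0], 0], [[0, 0, 0], [0, 0, 0], 0], [[0, 0, 0], [0, 0, 0], 0]]'

```text
clock: 18.65
eef_pos: [0.5132, -0.184, 0.0373]
tool_rot: [-0.198, 0.975, 0.02, 0.1]
ft_force: [0.4, -0.0, -2.9]
grip_width: 0.0241
grasp_force: 60.3
```

```bash
python3 -c "
from h import *
ax()"
```

```text
spindle axes: p [-149.9 -382.6  -37.7] F [ 0.4 -0.2 -2.9] M [0.09 0.27 0.01] grip 60.3 0.0241 t 18.65
turn off deg [  0.58 -11.69   5.68]
```

apply_moves --steps '[[[0.001, 0, 0.005], [0, 0, 0], 0], [[0, 0, 0], [0, 0, 0], 0], [[0, 0, 0], [0, 0, 0], 0], [[0, 0, 0], [0, 0, 0], 0], [[0, 0, 0], [0, 0, 0], 0], [[0, 0, 0], [0, 0, 0], 0], [[0, 0, 0], [0, 0, 0], 0], [[0, 0, 0], [0, 0, 0], 0]]'

```text
clock: 19.32
eef_pos: [0.5132, -0.184, 0.0362]
tool_rot: [-0.198, 0.975, 0.02, 0.1]
ft_force: [0.7, 0.7, -1.4]
grip_width: 0.0235
grasp_force: 60.3
```

apply_moves --steps '[[[0, 0, 0.005], [0, 0, 0], 0], [[0, 0, 0], [0, 0, 0], 0], [[0, 0, 0], [0, 0, 0], 0], [[0, 0, 0], [0, 0, 0], 0], [[0, 0, 0], [0, 0, 0], 0], [[0, 0, 0], [0, 0, 0], 0], [[0, 0, 0], [0, 0, 0], 0], [[0, 0, 0], [0, 0, 0], 0]]'

```text
clock: 19.98
eef_pos: [0.5134, -0.184, 0.0353]
tool_rot: [-0.198, 0.975, 0.02, 0.1]
ft_force: [0.4, 0.0, -2.1]
grip_width: 0.0235
grasp_force: 60.3
```

```bash
python3 -c "
from h import *
ax();a=arbor()
cv2.imwrite('pics/c7.png',cv2.cvtColor(cv2.resize(a[240:380,230:390],None,fx=4,fy=4,interpolation=2),4))"
```

```text
spindle axes: p [-149.7 -382.7  -39.7] F [ 0.4 -0.2 -2.1] M [ 0.02  0.29 -0.04] grip 60.3 0.0235 t 19.98
turn off deg [  0.58 -11.69   5.69]
-84 140 h -18.9..-13.6 t -35.0..34.8 sat 3
-77 139 h -20.7..-15.1 t -34.9..34.5 sat 3
-70 136 h -22.4..-17.0 t -34.7..34.5 sat 3
-63 158 h -23.8..3.1 t -34.6..35.0 sat 4
-56 121 h -26.2..0.8 t -34.8..33.6 sat 4
-49 147 h -26.3..2.7 t -35.0..34.7 sat 5
-42 129 h -28.8..2.3 t -34.9..34.7 sat 5
-35 126 h -29.0..1.9 t -34.2..34.5 sat 5
-28 141 h -31.7..2.3 t -34.8..34.7 sat 5
-21 123 h -32.0..3.3 t -34.9..34.9 sat 5
-14 164 h -34.5..20.6 t -34.9..34.7 sat 8
-7 50 h -35.0..-1.8 t -34.9..13.4 sat 4
0 49 h -36.9..-9.0 t -34.4..-9.3 sat 3
7 47 h -38.3..-7.8 t -34.4..-8.4 sat 4
14 59 h -40.4..-15.5 t -34.0..0.2 sat 4
21 103 h -40.7..12.2 t -34.7..1.5 sat 72
28 92 h -42.1..13.1 t -35.0..15.0 sat 68
35 45 h -44.9..-7.3 t -34.6..-6.6 sat 6
42 58 h -44.9..-40.5 t -34.1..4.9 sat 5
49 53 h -45.0..-42.3 t -33.9..22.3 sat 3
```

View pics/c7.png

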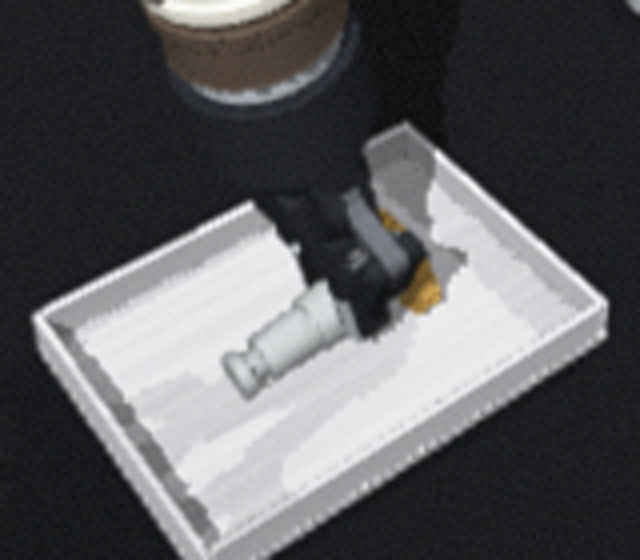

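apply_moves --steps '[[[0.001, 0, 0.005], [0, 0, 0], 0], [[0, 0, 0], [0, 0, 0], 0], [[0, 0, 0], [0, 0, 0], 0], [[0.001, 0, 0.004], [0, 0, 0], 0], [[0, 0, 0], [0, 0, 0], 0], [[0, 0, 0], [0, 0, 0], 0], [[0, 0, 0], [0, 0, 0], 0], [[0, 0, 0], [0, 0, 0], 0]]'

```text
clock: 20.7
eef_pos: [0.5137, -0.1839, 0.0337]
tool_rot: [-0.198, 0.975, 0.02, 0.1]
ft_force: [0.9, 1.1, 2.4]
grip_width: 0.0237
grasp_force: 60.6
```

apply_moves --steps '[[[0, 0, 0.005], [0, 0, 0], 0], [[0, 0, 0], [0, 0, 0], 0], [[0, 0, 0], [0, 0, 0], 0], [[0, 0, 0], [0, 0, 0], 0], [[0, 0, 0], [0, 0, 0], 0], [[0, 0, 0], [0, 0, 0], 0], [[0, 0, 0], [0, 0, 0], 0], [[0, 0, 0], [0, 0, 0], 0]]'

```text
clock: 21.37
eef_pos: [0.5139, -0.1839, 0.0329]
tool_rot: [-0.198, 0.975, 0.02, 0.1]
ft_force: [0.3, 2.1, 5.0]
grip_width: 0.0236
grasp_force: 61.3
```

```bash
python3 -c "
from h import *
ax()"
```

```text
spindle axes: p [-149.2 -382.9  -42.1] F [1.3 1.7 5. ] M [ 0.43  0.17 -0.02] grip 61.3 0.0236 t 21.37
turn off deg [  0.61 -11.74   5.68]
```

apply_moves --steps '[[[0, 0, 0], [0, -0.003, 0], 0], [[0, 0, 0], [0, -0.003, 0], 0], [[0, 0, 0], [0, 0, 0], 0], [[0, 0, 0], [0, 0, 0], 0], [[0, 0, 0], [0, 0, 0], 0], [[0, 0, 0], [0, 0, 0], 0], [[0, 0, 0], [0, 0, 0], 0], [[0, 0, 0], [0, 0, 0], 0]]'

```text
clock: 22.03
eef_pos: [0.5141, -0.1842, 0.033]
tool_rot: [-0.198, 0.974, 0.022, 0.11]
ft_force: [0.3, 1.6, 5.1]
grip_width: 0.0239
grasp_force: 61.3
```

```bash
python3 -c "
from h import *
ax()"
```

```text
spindle axes: p [-149.2 -383.2  -42. ] F [1.  1.2 5.1] M [0.31 0.19 0.  ] grip 61.3 0.0239 t 22.03
turn off deg [  0.7  -12.82   5.68]
```

apply_moves --steps '[[[0, 0, 0], [0, -0.003, 0], 0], [[0, 0, 0], [0, -0.003, 0], 0], [[0, 0, 0], [0, 0, 0], 0], [[0, 0, 0], [0, 0, 0], 0], [[0, 0, 0], [0, 0, 0], 0], [[0, 0, 0], [0, 0, 0], 0], [[0, 0, 0], [0, 0, 0], 0], [[0, 0, 0], [0, 0, 0], 0]]'

```text
clock: 22.7
eef_pos: [0.5141, -0.1842, 0.0329]
tool_rot: [-0.198, 0.973, 0.024, 0.119]
ft_force: [1.2, 0.3, 6.7]
grip_width: 0.0236
grasp_force: 61.2
```

```bash
python3 -c "
from h import *
ax()"
```

```text
spindle axes: p [-149.1 -383.3  -42.1] F [ 1.1 -0.3  6.7] M [0.11 0.12 0.01] grip 61.2 0.0236 t 22.7
turn off deg [  0.76 -13.89   5.67]
```

apply_moves --steps '[[[0, 0, 0], [0, 0, 0], 0.26], [[0, 0, 0], [0, 0, 0], 0.28], [[0, 0, 0], [0, 0, 0], 0.3], [[0, 0, 0], [0, 0, 0], 0.32], [[0, 0, 0], [0, 0, 0], 0.36], [[0, 0, 0], [0, 0, 0], 0.42], [[0, 0, 0], [0, 0, 0], 0.5], [[0, 0, 0], [0, 0, 0], 0.5]]'

```text
clock: 23.37
eef_pos: [0.5131, -0.1838, 0.032]
tool_rot: [-0.198, 0.973, 0.024, 0.118]
ft_force: [-0.7, -0.4, -0.2]
grip_width: 0.0433
grasp_force: 0.0
```

apply_moves --steps '[[[0, 0, -0.02], [0, 0, 0], 0.5], [[-0.005, 0, -0.03], [0, 0, 0], 0.5], [[-0.01, 0, -0.05], [0, 0, 0], 0.5], [[-0.02, 0, -0.1], [0, 0, 0], 0.5], [[-0.03, 0, -0.15], [0, 0, 0], 0.5], [[-0.03, 0, -0.15], [0, 0, 0], 0.5], [[-0.03, 0, -0.15], [0, 0, 0], 0.5], [[0, 0, 0], [0, 0, 0], 0.5]]'

```text
clock: 24.03
eef_pos: [0.511, -0.1885, 0.1725]
tool_rot: [-0.198, 0.972, 0.02, 0.124]
ft_force: [1.4, -0.2, 0.7]
grip_width: 0.0428
grasp_force: 0.0
```

```bash
python3 -c "
from h import *
ax();a=camera('side')[0]
cv2.imwrite('pics/c8.png',cv2.cvtColor(cv2.resize(a[130:390,190:460],None,fx=2.2,fy=2.2,interpolation=2),4))"
```

```text
spindle axes: p [-153.9 -385.5   97.5] F [ 1.2 -0.8  0.7] M [-0.02  0.15 -0.02] grip 0.0 0.0428 t 24.03
turn off deg [  1.27 -14.34   5.62]
```

View pics/c8.png

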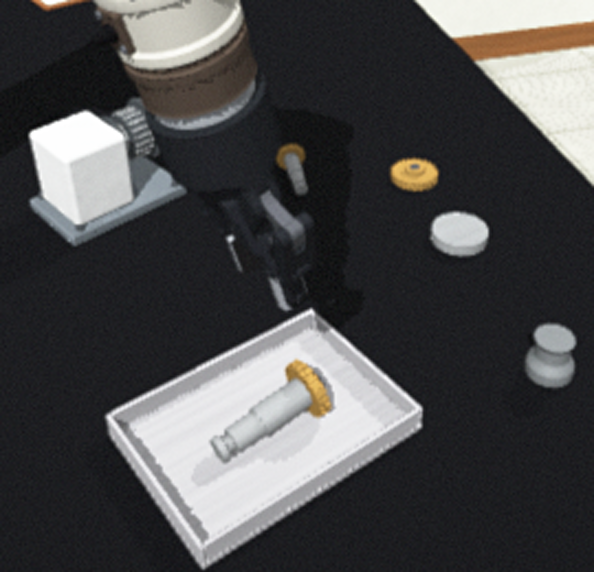

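The last picture shows the arbor lying in the tray, with its gear near (310,390) and its tail near (225,445). The other items are where they were and the gripper is clear.

```bash
python3 -c "
from workcell import bot
print(bot.job_done())"
```

```text
the job is handed in; nothing more can be done
None
```

The collar is pulled back and latched, the arbor is drawn out and lying flat in the tray, nothing else was moved, and the job was handed in at about 24 s; the arbor jammed once in the bore at about 54 N wrist force, then came free after I backed off and lifted slightly.

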